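# Slide the slate to the shelf edge and lid the bulb pot

## Task

Close the square pot of bulbs with the thin slate, so that the mice keep out. The slate lies too flat and too close in its corner to pick up: without lifting it, press on it lightly and slide it to the open front edge of the raised shelf until its near end overhangs by a good 30 mm, then pick it up there and lay it gently across the pot, centred and square on the rim. Slate is brittle, so never bear down hard on it, and leave the pot and everything else standing where it is.

Things in the scene. Friction and masses are not known exactly. Their poses are not given: they have to be found in the camera images.
- slate_mid (a point): Centre (half-way up) of the slate: a loose plain dark grey strip, 140 mm long (its x axis), 64 mm wide (y), 3 mm thick, about 75 g. It starts flat at the back of the raised shelf in one corner, long way front to back, within 10 mm of the end cheek and 30 mm of the upstand, so fingers do not fit around it there.
- slate_end (a point): Middle of the slate's near short end, half-way up: 70 mm from its centre along its own -x, facing the shelf's open front; slate's axes. Dragged by a fingertip pressed on top, the slate slides; under about 8 N of press the fingertip may slip on it; a contact force over 18 N (press and drag together) between slate and shelf, or slate and pot, cracks it.
- shelf_edge (a point): Middle of the raised shelf's open front edge, at its top, 55 mm above the bench; x to the back, y along the edge, z up. Fixed: a deck of three reclaimed boards, 280 mm wide (y), 250 mm deep from this edge, uneven: the front board (81 mm deep) lies 1 to 4 mm lower than the rest. Plank along the back 40 mm above the deck; end cheeks 18 mm thick, 22 mm above it, flush with the front edge.
- pot_mouth (a point): Centre of the mouth of the square black plastic pot, in the plane of its rim top, 80 mm above the bench. Loose pot with bulbs inside, about 160 g, 44 mm square at its foot; rim 58 mm square outside, mouth 48 mm square. x and y are along the rim's sides, z up.
- vase: Green glass propagation vase, loose, 60 mm in diameter and 130 mm high, standing on the shelf at its other end (top 188 mm above the bench); origin at the centre of its underside. Bystander.
- saucer: White ceramic drainage saucer, loose, 110 mm in diameter, 18 mm high, on the bench; origin at the centre of its underside. Bystander.
- trowel: Steel trowel with green grip, loose, 290 mm long (blade tip 150 mm along its +x, grip end 136 mm along its -x), 34 mm high, lying on the bench to the right of the shelf; origin on the bench under its neck. Bystander.
- sprayer: Clear plastic spray bottle with white press-button top, loose, 66 mm in diameter and 190 mm high, on the bench; origin at the centre of its underside. Bystander.
There are look-alikes about, which are no part of the job. What is meant by the part that bears slate_mid is not green or turquoise, and is the smaller of those in its own colour.

How it is judged:
By the outcome, as a careful person would: the job done as asked, in the order asked, and still so for the second after the job is handed in, with the robot touching nothing.
It also fails if it takes over 72 s, if anything falls off the work surface, if the arm or the gripper's body presses on something with over 40 N, if the wrist force passes 120 N, or if a joint passes its speed limit or range.

## Robot

A 6-joint arm with a two-finger parallel gripper is mounted at the origin on the work surface. World frame = base frame: x ahead of the robot, y to its left, z up, the work surface at z = 0. Lengths are in m, angles in rad, forces in N, time in s.
With the tool pointing down it reaches from about 0.275 to 0.75 m from the base axis. Payload 10.2 kg.
Tool frame: the origin (TCP) lies midway between the tips of the shut fingers; the grasp point (between the pads) lies 19 mm behind it; z points along the fingers, y is the line along which they close (so a half turn about z gives the same grasp; the last joint's range is limited). The gripper opens to 85 mm and grips with 20 to 120 N. Pads are 22 mm wide; open, the fingers measure 114 mm over their backs; the gripper's body (76 mm by 85 mm) begins 54 mm behind the grasp point. The pads swing forward as they close: fully open they stand 13 mm farther back than shut.
Start: joints at [-1.503, 0.313, 1.498, -0, 1.331, -0.223], TCP at [0.151, -0.503, 0.231] pointing down, gripper open.
Joint ranges: [-2.94, 2.94], [-0.97, 2.17], [0.19, 2.56], [-1.23, 4.37], [0.02, 3.11], [-2.88, 2.88]. Speed limits (rad/s): [2.39, 2.39, 3.01, 3.14, 3.14, 3.14].

## Interface

Orientations are given as a 3x3 rotation matrix whose columns are the frame's x, y, z axes.
In Python, from bench import r, cams, ticket gives the robot as it stands. The module is installed in compiled form; this text tells all that it offers.
- The arm moves only by the tool drive_tool, never from a script. Its argument "steps" is one flat list of numbers, 7 for each row, row after row: the shift along the tool's x, y, z in m, then the turn, a rotation vector about the tool's x, y, z in rad, then the closure, from -1 (fully open) to 1 (shut). A call has 1 to 12 rows; each row shifts and turns the commanded pose from where the row before left it, along the tool's axes as they then stand; what a row does not reach is not made up. A row lasts 1/8 s, in which the tool goes at most 62.5 mm and 10.7 degrees, less where a joint would pass 70% of its speed; a pose out of reach is approached as far as the arm can. A call with a gripper value outside its range is refused whole. The fingers move at their own pace and stop on an object; "newtons" is the grip in N (left out, the last holds). Time passes only in rows, so rows that do not move let the fingers close. It gives the time, the measured TCP pose, the force, the opening and the grip force at its end, in the units of the state.
- r.get_state(): the state, without advancing time (a new reading comes with each control period).
- cams.snapshot(name): name is "scene" or "side" or "wrist"; returns a dict with "img" (384x512x3 uint8, red, green, blue), "fx", "fy", "cx", "cy" (pixels), "rvec" (rotation vector, rad) and "tvec" (3), from world to camera coordinates, as OpenCV has them. Camera axes: x right, y down, z forward; pixel columns grow to the right and rows downward; lengths in m; the calibration is good to about 2 mm. A picture is of the moment at which its call begins. There is no depth.
- ticket.close_job(): hands the job in; it is judged then, once.
The state is a dict: "clock": time; "joint_positions": joint angles; "joint_velocities": joint speeds; "effort": joint torques, N m; "eef_pos": TCP position; "orientation": TCP orientation; "wrist_force": force on the tool from outside, world axes, zero at the start; "ft_torque": the same for the moment, N m; "grip_width": finger opening in m; "gripper_force": force on a finger pad.
Only numpy, scipy, OpenCV 4.12 (cv2) and the standard library are available. Lean on these libraries where they do the work, as an engineer would, in place of code of your own. Each camera call takes 0.05 s, during which the arm holds its last target. There are 200 camera calls.

## Working session

There is one attempt and no reset: what is moved stays moved. The work goes in short steps, Python scripts to look and compute and a tool call to move; the robot and the scene stay as the last step left them, time stands still between calls to the robot, and variables do not carry over. Pictures are saved under pics/ and viewed, at most 10 in all, crops included, and the job is handed in when it is done.

Besides the shell and the picture viewer there is one more tool, called after "Emit:" as a command line: name --argument value ..., lists and objects as JSON in quotes. drive_tool: Moves the arm, as the interface text tells. Its arguments: {"type":"object","properties":{"steps":{"type":"array"},"newtons":{"type":"number"}},"required":["steps"]}

```bash
mkdir -p pics; cat > h.py <<'E'
import numpy as np, cv2
from bench import r, cams, ticket
def snap(n,f=None):
    s=cams.snapshot(n)
    if f: cv2.imwrite('pics/'+f,s['img'][:,:,::-1])
    return s
def ray(s,u,v):
    R=cv2.Rodrigues(np.array(s['rvec'],float))[0]; t=np.array(s['tvec'],float).ravel()
    d=R.T@np.array([(u-s['cx'])/s['fx'],(v-s['cy'])/s['fy'],1]); return -R.T@t,d
def onz(s,u,v,z):
    c,d=ray(s,u,v); return c+d*(z-c[2])/d[2]
def proj(s,P):
    R=cv2.Rodrigues(np.array(s['rvec'],float))[0]; q=R@np.array(P,float)+np.array(s['tvec'],float).ravel()
    return q[0]/q[2]*s['fx']+s['cx'],q[1]/q[2]*s['fy']+s['cy']
E
python3 - <<'E'
from h import *
a=snap('scene','scene0.png');b=snap('side','side0.png');c=snap('wrist','wrist0.png')
for s in(a,b,c): print(s['fx'],s['cx'],s['cy'],ray(s,256,192))
E
```

```text
380.1602270550445 256.21229528751144 191.51450638605064 (array([ 1.1988066 , -0.66257788,  1.02927733]), array([-0.50701991,  0.45333515, -0.73308935]))
469.0052381138963 247.91911722223523 187.3098324766261 (array([-0.1578573 , -0.95659645,  1.08052371]), array([ 0.47551268,  0.56990979, -0.67043821]))
276.07751228963787 254.94481458025177 188.9292935559694 (array([ 0.21757418, -0.4820683 ,  0.37412285]), array([-0.27432563, -0.08375417, -0.95805481]))
```

View pics/scene0.png

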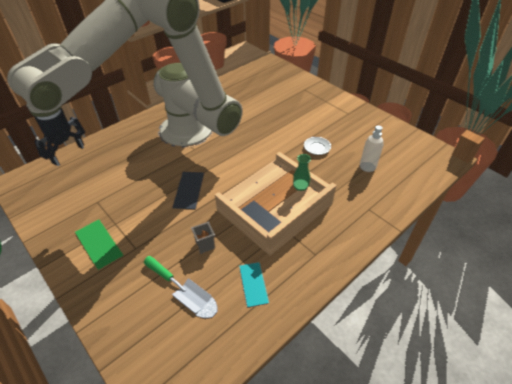

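View pics/side0.png

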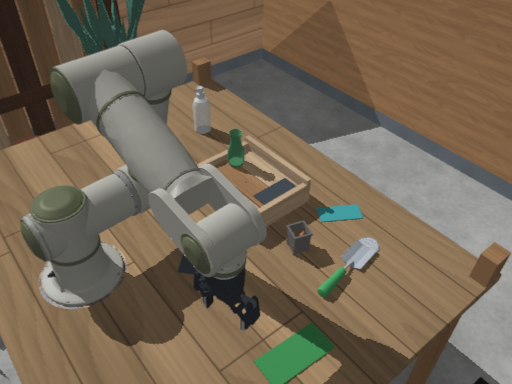

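The scene picture shows four flat candidates: a dark slate in the shelf at (262,216), a larger dark one on the bench at (189,190), a green one at (98,243) and a turquoise one at (254,285). I choose the dark one in the shelf: it is the smaller dark strip and lies in the corner as described. The pot is at (204,237) in scene and (298,237) in side.

```bash
python3 - <<'E'
from h import *
a=cv2.imread('pics/scene0.png');b=cv2.imread('pics/side0.png')
A=cv2.resize(a[145:265,185:345],None,fx=5,fy=5,interpolation=cv2.INTER_CUBIC)
B=cv2.resize(b[130:260,180:330],None,fx=4.6,fy=4.6,interpolation=cv2.INTER_CUBIC)
cv2.imwrite('pics/sc1.png',A);cv2.imwrite('pics/sd1.png',B)
E
```

```text
(no output)
```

View pics/sc1.png

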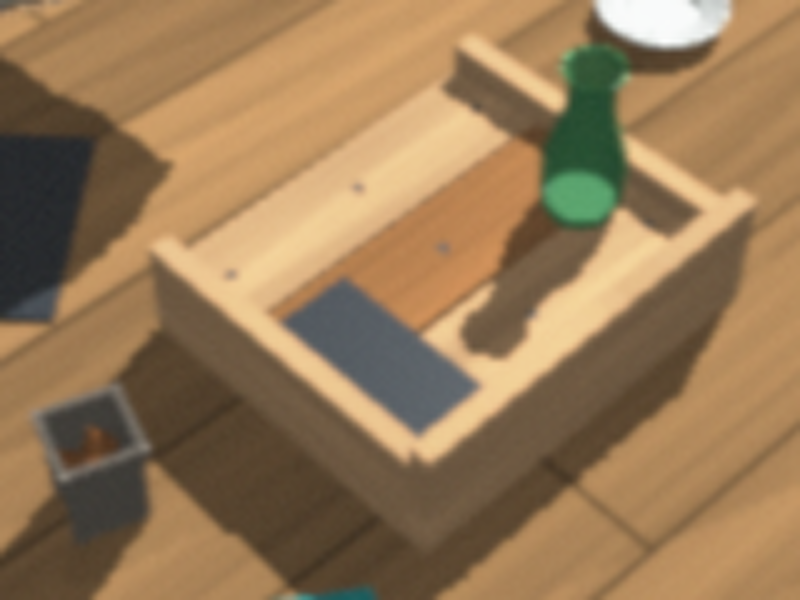

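View pics/sd1.png

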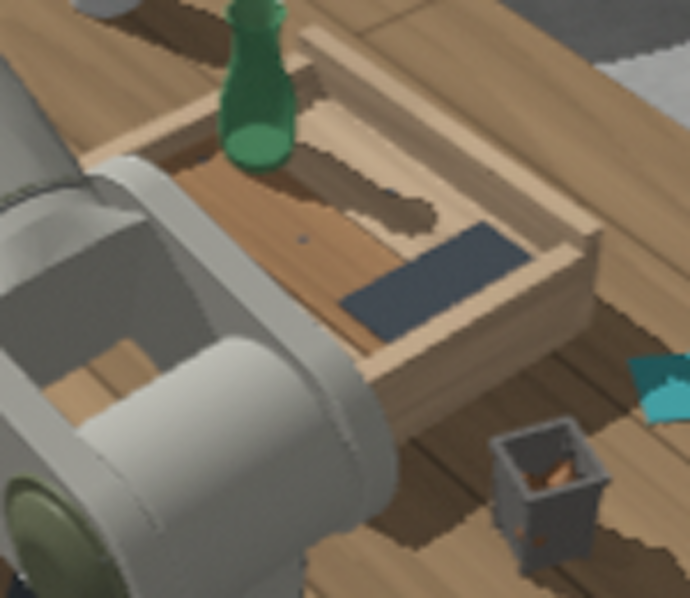

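```bash
python3 - <<'E'
from h import *
a=snap('scene');b=snap('side')
fa=lambda U,V:((U+.5)/5-.5+185,(V+.5)/5-.5+145)
fb=lambda U,V:((U+.5)/4.6-.5+180,(V+.5)/4.6-.5+130)
p=lambda n,q:print(n,np.round(q*1000,1))
for n,s,f,L in(('sc',a,fa,[(285,322),(345,278),(480,385),(418,432)]),('sd',b,fb,[(388,340),(340,300),(487,222),(530,258)])):
    P=[onz(s,*f(*x),.061) for x in L]
    for x in P:p('slate '+n,x)
    print([round(np.linalg.norm(P[i]-P[i-1])*1000,1) for i in range(4)])
# pot rim outer corners, z .08
for n,s,f,L in(('sc',a,fa,[(33,412),(118,383),(151,447),(60,481)]),('sd',b,fb,[(490,438),(572,417),(608,477),(525,500)])):
    P=[onz(s,*f(*x),.08) for x in L]
    for x in P:p('pot '+n,x)
    p('mean',np.mean(P,0));print([round(np.linalg.norm(P[i]-P[i-1])*1000,1) for i in range(4)])
    for i in range(4): e=P[i]-P[i-1];print(round(np.degrees(np.arctan2(e[1],e[0]))%90,1),end=' ')
# shelf
p('cheek front outer top sc',onz(a,*fa(152,246),.077))
p('cheek front inner top sc',onz(a,*fa(176,236),.077))
p('other cheek front outer',onz(a,*fa(478,35),.077))
p('other cheek front inner',onz(a,*fa(457,44),.077))
p('plank right inner top',onz(a,*fa(410,460),.098))
p('plank left inner/outer top',onz(a,*fa(755,200),.098))
p('edge',onz(a,*fa(190,245),.055));p('edge2',onz(a,*fa(447,82),.055))
p('seam',onz(a,*fa(272,308),.058));p('seam2',onz(a,*fa(520,140),.058))
p('vase base',onz(a,*fa(580,205),.058));p('vase sd',onz(b,*fb(258,155),.058))
R=r.get_state();print(np.round(R['orientation'],3),R['eef_pos'],R['clock'],R['grip_width'],R['wrist_force'])
E
```

```text
slate sc [ 554.  -151.2   61. ]
slate sc [551.8 -95.4  61. ]
slate sc [679.9 -92.9  61. ]
slate sc [ 680.3 -148.6   61. ]
[np.float64(126.3), np.float64(55.8), np.float64(128.0), np.float64(55.7)]
slate sd [ 550.9 -147.5   61. ]
slate sd [550.4 -95.6  61. ]
slate sd [687.8 -95.8  61. ]
slate sd [ 685.6 -144.5   61. ]
[np.float64(134.7), np.float64(52.0), np.float64(137.4), np.float64(48.8)]
pot sc [ 515.9 -326.4   80. ]
pot sc [ 533.4 -272.8   80. ]
pot sc [ 587.5 -288.4   80. ]
pot sc [ 570.3 -345.1   80. ]
mean [ 551.8 -308.2   80. ]
[np.float64(57.6), np.float64(56.4), np.float64(56.2), np.float64(59.3)]
71.0 71.9 73.9 73.2 pot sd [ 531.  -273.2   80. ]
pot sd [ 585.5 -291.8   80. ]
pot sd [ 567.  -344.4   80. ]
pot sd [ 512.6 -326.6   80. ]
mean [ 549. -309.   80.]
[np.float64(56.5), np.float64(57.6), np.float64(55.7), np.float64(57.3)]
70.9 71.1 70.6 71.9 cheek front outer top sc [ 452.1 -182.2   77. ]
cheek front inner top sc [ 455.8 -164.4   77. ]
other cheek front outer [447.4 134.1  77. ]
other cheek front inner [444.  115.2  77. ]
plank right inner top [ 712.1 -186.2   98. ]
plank left inner/outer top [712.  135.7  98. ]
edge [ 452. -151.   55.]
edge2 [452.5  97.4  55. ]
seam [ 536.7 -148.    58. ]
seam2 [535.9  90.9  58. ]
vase base [610.8  75.1  58. ]
vase sd [605.4  72.2  58. ]
[[ 0.958  0.287 -0.   ]
 [ 0.287 -0.958  0.001]
 [ 0.    -0.001 -1.   ]] [ 0.15051732 -0.50285956  0.23106917] 0.25 0.08542430219350208 [ 0.56621893 -0.17111948 -0.23771022]
```

Emit:
drive_tool --steps '[0, 0, 0, 0, 0, 0.1455, 1, 0, 0, 0, 0, 0, 0.1455, 1, 0.047, -0.0375, 0, 0, 0, 0, 1, 0.047, -0.0375, 0, 0, 0, 0, 1, 0.047, -0.0375, 0, 0, 0, 0, 1, 0.047, -0.0375, 0, 0, 0, 0, 1, 0.047, -0.0375, 0, 0, 0, 0, 1, 0.047, -0.0375, 0, 0, 0, 0, 1, 0.047, -0.0375, 0, 0, 0, 0, 1, 0.047, -0.0375, 0, 0, 0, 0, 1, 0.047, -0.0375, 0, 0, 0, 0, 1, 0.047, -0.0375, 0, 0, 0, 0, 1]' --newtons 30

```text
clock: 1.75
eef_pos: [0.6219, -0.1266, 0.2312]
orientation: [[1.0, -0.0, -0.0], [-0.0, -1.0, -0.0], [-0.0, 0.0, -1.0]]
wrist_force: [0.4, -0.2, 0.5]
grip_width: -0.0
gripper_force: 0.0
```

```bash
python3 - <<'E'
from h import *
s=snap('wrist','w1.png');im=s['img'].astype(int)
for z,P in((.061,[(.551,-.0955),(.551,-.1595),(.691,-.0955),(.691,-.1595)]),):
    for x in P: print(np.round(proj(s,(*x,z)),1))
m=((im.max(2)<120)&(im[:,:,2]>=im[:,:,0]-3)).astype(np.uint8)
cs,_=cv2.findContours(m,cv2.RETR_EXTERNAL,cv2.CHAIN_APPROX_SIMPLE)
for c in cs:
    if cv2.contourArea(c)>800:
        b=cv2.boxPoints(cv2.minAreaRect(c)); print(cv2.contourArea(c),np.round(b,1).tolist(),[np.round(onz(s,*q,.061)[:2]*1000,1).tolist() for q in b])
E
```

```text
[230.6 228.3]
[282.5 228.4]
[227.6 110.3]
[286.2 110.3]
1025.0 [[486.0, 205.0], [511.0, 205.0], [511.0, 264.0], [486.0, 264.0]] [[582.0, -402.9], [582.0, -432.8], [502.1, -453.4], [502.0, -421.5]]
3177.5 [[-16.899999618530273, 185.0], [75.0999984741211, 156.3000030517578], [92.0, 210.3000030517578], [0.0, 239.0]] [[605.9, 194.9], [640.2, 80.3], [574.4, 71.7], [536.0, 192.8]]
51187.5 [[1.0, 111.0], [510.0, 111.0], [510.0, 383.0], [1.0, 383.0]] [[689.9, 152.5], [690.6, -403.8], [303.4, -503.1], [301.2, 251.2]]
```

View pics/w1.png

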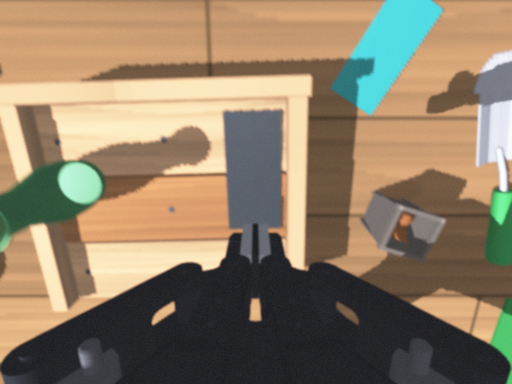

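The wrist view confirms it. The slate is at pixels (228–283, 111–228) against the right cheek, matching the prediction, the pot is at (403,225), and the vase is well to the left. Now descending.

Emit:
drive_tool --steps '[0, 0, 0.04, 0, 0, 0, 1, 0, 0, 0.04, 0, 0, 0, 1, 0, 0, 0.04, 0, 0, 0, 1, 0, 0, 0.03, 0, 0, 0, 1, 0, 0, 0.01, 0, 0, 0, 1, 0, 0, 0.005, 0, 0, 0, 1, 0, 0, 0, 0, 0, 0, 1, 0, 0, 0, 0, 0, 0, 1]'

```text
clock: 2.8
eef_pos: [0.6211, -0.1283, 0.0674]
orientation: [[1.0, -0.0, 0.002], [-0.0, -1.0, -0.001], [0.002, 0.001, -1.0]]
wrist_force: [0.1, 0.1, -0.2]
grip_width: 0.0
gripper_force: 0.0
```

Emit:
drive_tool --steps '[0, 0, 0.001, 0, 0, 0, 1, 0, 0, 0, 0, 0, 0, 1, 0, 0, 0.001, 0, 0, 0, 1, 0, 0, 0, 0, 0, 0, 1]'

```text
clock: 3.3
eef_pos: [0.6205, -0.128, 0.0642]
orientation: [[1.0, -0.0, -0.0], [-0.0, -1.0, 0.0], [-0.0, -0.0, -1.0]]
wrist_force: [-0.3, -0.0, 0.4]
grip_width: -0.0
gripper_force: 0.0
```

Emit:
drive_tool --steps '[0, 0, 0.0007, 0, 0, 0, 1, 0, 0, 0, 0, 0, 0, 1, 0, 0, 0.0007, 0, 0, 0, 1, 0, 0, 0, 0, 0, 0, 1]'

```text
clock: 3.8
eef_pos: [0.6206, -0.1281, 0.0628]
orientation: [[1.0, -0.0, -0.0], [-0.0, -1.0, 0.0], [-0.0, -0.0, -1.0]]
wrist_force: [0.3, -0.5, -0.2]
grip_width: 0.0004
gripper_force: 0.0
```

Emit:
drive_tool --steps '[0, 0, 0.0007, 0, 0, 0, 1, 0, 0, 0, 0, 0, 0, 1]'

```text
clock: 4.05
eef_pos: [0.6206, -0.1281, 0.0621]
orientation: [[1.0, -0.0, -0.0], [-0.0, -1.0, 0.0], [-0.0, -0.0, -1.0]]
wrist_force: [-0.6, -1.1, 0.1]
grip_width: 0.0
gripper_force: 0.0
```

Emit:
drive_tool --steps '[0, 0, 0.0006, 0, 0, 0, 1, 0, 0, 0, 0, 0, 0, 1]'

```text
clock: 4.3
eef_pos: [0.6206, -0.128, 0.0616]
orientation: [[1.0, -0.0, -0.0], [-0.0, -1.0, 0.0], [-0.0, -0.0, -1.0]]
wrist_force: [0.5, -0.3, 0.3]
grip_width: 0.0004
gripper_force: 0.0
```

Emit:
drive_tool --steps '[0, 0, 0.0005, 0, 0, 0, 1, 0, 0, 0, 0, 0, 0, 1]'

```text
clock: 4.55
eef_pos: [0.6206, -0.1281, 0.0611]
orientation: [[1.0, -0.0, 0.0], [-0.0, -1.0, -0.0], [0.0, 0.0, -1.0]]
wrist_force: [-0.1, 0.4, -0.0]
grip_width: -0.0003
gripper_force: 0.1
```

Emit:
drive_tool --steps '[0, 0, 0.0004, 0, 0, 0, 1, 0, 0, 0, 0, 0, 0, 1]'

```text
clock: 4.8
eef_pos: [0.6206, -0.1281, 0.0611]
orientation: [[1.0, -0.0, 0.0], [-0.0, -1.0, -0.0], [0.0, 0.0, -1.0]]
wrist_force: [-1.8, -0.1, 4.9]
grip_width: 0.0001
gripper_force: 2.5
```

Emit:
drive_tool --steps '[0, 0, 0.0004, 0, 0, 0, 1, 0, 0, 0, 0, 0, 0, 1]'

```text
clock: 5.05
eef_pos: [0.6206, -0.1281, 0.0611]
orientation: [[1.0, -0.0, 0.0], [-0.0, -1.0, -0.0], [0.0, 0.0, -1.0]]
wrist_force: [-3.6, 1.1, 7.3]
grip_width: -0.0002
gripper_force: 4.1
```

Emit:
drive_tool --steps '[0, 0, 0.0003, 0, 0, 0, 1, 0, 0, 0, 0, 0, 0, 1]'

```text
clock: 5.3
eef_pos: [0.6206, -0.1281, 0.061]
orientation: [[1.0, -0.0, 0.0], [-0.0, -1.0, -0.0], [0.0, 0.0, -1.0]]
wrist_force: [-4.3, 1.6, 9.7]
grip_width: -0.0
gripper_force: 5.2
```

Emit:
drive_tool --steps '[-0.001, 0, 0, 0, 0, 0, 1, -0.001, 0, 0, 0, 0, 0, 1]'

```text
clock: 5.55
eef_pos: [0.6199, -0.1282, 0.0611]
orientation: [[1.0, -0.0, 0.004], [-0.0, -1.0, -0.001], [0.004, 0.001, -1.0]]
wrist_force: [2.4, 0.4, 5.5]
grip_width: -0.0002
gripper_force: 2.6
```

Emit:
drive_tool --steps '[-0.001, 0, 0.0003, 0, 0, 0, 1, -0.001, 0, 0.0002, 0, 0, 0, 1]'

```text
clock: 5.8
eef_pos: [0.6185, -0.1284, 0.0611]
orientation: [[1.0, -0.0, 0.006], [-0.0, -1.0, -0.002], [0.006, 0.002, -1.0]]
wrist_force: [4.5, 0.5, 6.6]
grip_width: -0.0004
gripper_force: 3.8
```

Emit:
drive_tool --steps '[-0.0015, 0, 0, 0, 0, 0, 1, -0.0015, 0, 0, 0, 0, 0, 1]'

```text
clock: 6.05
eef_pos: [0.6155, -0.1285, 0.0611]
orientation: [[1.0, -0.0, 0.006], [-0.0, -1.0, -0.002], [0.006, 0.002, -1.0]]
wrist_force: [5.0, 0.0, 7.2]
grip_width: 0.0003
gripper_force: 3.5
```

Emit:
drive_tool --steps '[-0.001, 0, 0.0003, 0, 0, 0, 1, -0.001, 0, 0.0002, 0, 0, 0, 1]'

```text
clock: 6.3
eef_pos: [0.614, -0.1286, 0.0611]
orientation: [[1.0, -0.0, 0.007], [-0.0, -1.0, -0.002], [0.007, 0.002, -1.0]]
wrist_force: [6.9, 0.9, 11.1]
grip_width: 0.0
gripper_force: 4.8
```

Emit:
drive_tool --steps '[-0.002, 0, 0, 0, 0, 0, 1, -0.002, 0, 0, 0, 0, 0, 1, -0.002, 0, 0, 0, 0, 0, 1, -0.002, 0, 0, 0, 0, 0, 1]'

```text
clock: 6.8
eef_pos: [0.606, -0.1287, 0.0611]
orientation: [[1.0, -0.0, 0.007], [-0.0, -1.0, -0.002], [0.007, 0.002, -1.0]]
wrist_force: [6.1, -0.6, 9.4]
grip_width: 0.0001
gripper_force: 4.5
```

```bash
python3 - <<'E'
from h import *
a=snap('scene');b=snap('side','sd2.png')
cv2.imwrite('pics/sc2.png',cv2.resize(a['img'][145:265,185:345,::-1],None,fx=5,fy=5,interpolation=cv2.INTER_CUBIC))
E
```

```text
(no output)
```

View pics/sc2.png

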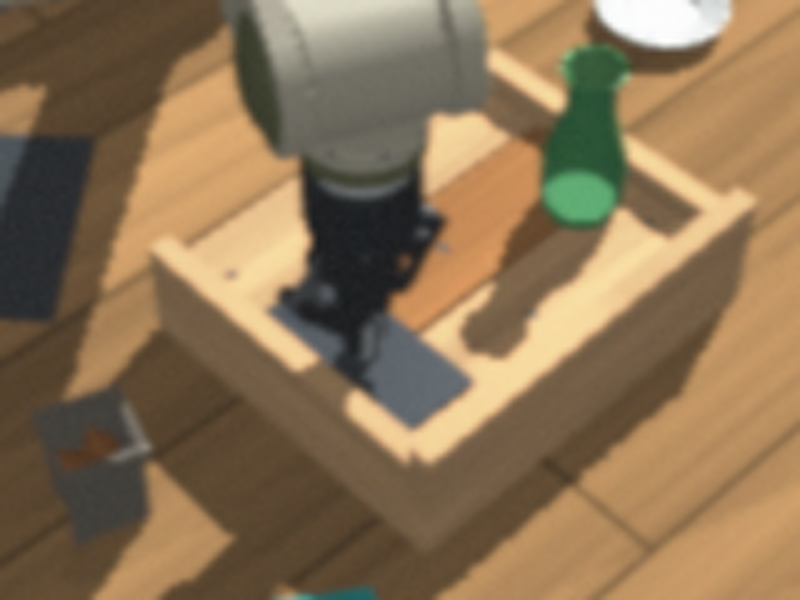

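Emit:
drive_tool --steps '[-0.003, 0, 0, 0, 0, 0, 1, -0.003, 0, 0, 0, 0, 0, 1, -0.003, 0, 0, 0, 0, 0, 1, -0.003, 0, 0, 0, 0, 0, 1, -0.003, 0, 0, 0, 0, 0, 1, -0.003, 0, 0, 0, 0, 0, 1]'

```text
clock: 7.65
eef_pos: [0.588, -0.1288, 0.0611]
orientation: [[1.0, -0.0, 0.007], [-0.0, -1.0, -0.002], [0.007, 0.002, -1.0]]
wrist_force: [6.0, 0.5, 10.5]
grip_width: -0.0001
gripper_force: 4.6
```

Emit:
drive_tool --steps '[-0.003, 0, 0, 0, 0, 0, 1, -0.003, 0, 0, 0, 0, 0, 1, -0.003, 0, 0, 0, 0, 0, 1, -0.003, 0, 0, 0, 0, 0, 1, -0.003, 0, 0, 0, 0, 0, 1, -0.003, 0, 0, 0, 0, 0, 1]'

```text
clock: 8.4
eef_pos: [0.5701, -0.1288, 0.0611]
orientation: [[1.0, -0.001, 0.008], [-0.0, -1.0, -0.003], [0.008, 0.003, -1.0]]
wrist_force: [5.5, 0.3, 9.3]
grip_width: -0.0002
gripper_force: 4.8
```

Smooth. Shorter hops towards the step.

Emit:
drive_tool --steps '[-0.003, 0, 0, 0, 0, 0, 1, -0.003, 0, 0, 0, 0, 0, 1, -0.003, 0, 0, 0, 0, 0, 1, -0.003, 0, 0, 0, 0, 0, 1, -0.003, 0, 0, 0, 0, 0, 1]'

```text
clock: 9.02
eef_pos: [0.5551, -0.1289, 0.0611]
orientation: [[1.0, -0.0, 0.008], [-0.0, -1.0, -0.003], [0.008, 0.003, -1.0]]
wrist_force: [6.6, 0.6, 9.7]
grip_width: 0.0003
gripper_force: 4.9
```

Emit:
drive_tool --steps '[-0.003, 0, 0, 0, 0, 0, 1, -0.003, 0, 0, 0, 0, 0, 1, -0.003, 0, 0, 0, 0, 0, 1, -0.003, 0, 0, 0, 0, 0, 1]'

```text
clock: 9.52
eef_pos: [0.5432, -0.1289, 0.061]
orientation: [[1.0, -0.001, 0.008], [-0.001, -1.0, -0.003], [0.008, 0.003, -1.0]]
wrist_force: [6.5, -0.3, 10.2]
grip_width: 0.0001
gripper_force: 5.0
```

Emit:
drive_tool --steps '[-0.002, 0, 0, 0, 0, 0, 1, -0.002, 0, 0, 0, 0, 0, 1, -0.002, 0, 0, 0, 0, 0, 1]'

```text
clock: 9.9
eef_pos: [0.5372, -0.1289, 0.061]
orientation: [[1.0, -0.001, 0.008], [-0.001, -1.0, -0.003], [0.008, 0.003, -1.0]]
wrist_force: [6.3, -0.1, 9.7]
grip_width: 0.0
gripper_force: 4.9
```

Emit:
drive_tool --steps '[-0.002, 0, 0, 0, 0, 0, 1, -0.002, 0, 0, 0, 0, 0, 1]'

```text
clock: 10.15
eef_pos: [0.5331, -0.1289, 0.0609]
orientation: [[1.0, -0.001, 0.007], [-0.001, -1.0, -0.003], [0.007, 0.003, -1.0]]
wrist_force: [4.9, -0.5, 9.1]
grip_width: 0.0002
gripper_force: 4.7
```

Emit:
drive_tool --steps '[-0.002, 0, 0, 0, 0, 0, 1, -0.002, 0, 0, 0, 0, 0, 1]'

```text
clock: 10.4
eef_pos: [0.529, -0.1289, 0.0608]
orientation: [[1.0, -0.001, 0.007], [-0.001, -1.0, -0.003], [0.007, 0.003, -1.0]]
wrist_force: [5.9, 0.1, 9.1]
grip_width: 0.0005
gripper_force: 4.5
```

Emit:
drive_tool --steps '[-0.002, 0, 0.0002, 0, 0, 0, 1, -0.002, 0, 0, 0, 0, 0, 1]'

```text
clock: 10.65
eef_pos: [0.5251, -0.129, 0.0607]
orientation: [[1.0, -0.001, 0.007], [-0.001, -1.0, -0.003], [0.007, 0.003, -1.0]]
wrist_force: [6.5, -0.6, 9.5]
grip_width: -0.0002
gripper_force: 4.7
```

Emit:
drive_tool --steps '[-0.002, 0, 0.0001, 0, 0, 0, 1, -0.002, 0, 0, 0, 0, 0, 1, -0.002, 0, 0.0001, 0, 0, 0, 1, -0.002, 0, 0, 0, 0, 0, 1]'

```text
clock: 11.15
eef_pos: [0.5171, -0.129, 0.0605]
orientation: [[1.0, -0.001, 0.007], [-0.001, -1.0, -0.003], [0.007, 0.003, -1.0]]
wrist_force: [5.0, -1.4, 9.7]
grip_width: -0.0
gripper_force: 4.7
```

Emit:
drive_tool --steps '[-0.002, 0, 0.0002, 0, 0, 0, 1, -0.002, 0, 0, 0, 0, 0, 1, -0.002, 0, 0.0001, 0, 0, 0, 1, -0.002, 0, 0, 0, 0, 0, 1]'

```text
clock: 11.65
eef_pos: [0.5092, -0.1291, 0.0603]
orientation: [[1.0, -0.001, 0.008], [-0.001, -1.0, -0.003], [0.008, 0.003, -1.0]]
wrist_force: [6.5, -0.6, 10.2]
grip_width: 0.0002
gripper_force: 4.9
```

Emit:
drive_tool --steps '[-0.002, 0, 0.0002, 0, 0, 0, 1, -0.002, 0, 0, 0, 0, 0, 1, -0.002, 0, 0.0001, 0, 0, 0, 1, -0.002, 0, 0, 0, 0, 0, 1]'

```text
clock: 12.15
eef_pos: [0.5013, -0.1291, 0.06]
orientation: [[1.0, -0.001, 0.008], [-0.001, -1.0, -0.003], [0.008, 0.003, -1.0]]
wrist_force: [6.3, 0.5, 10.5]
grip_width: -0.0001
gripper_force: 5.1
```

Emit:
drive_tool --steps '[-0.002, 0, 0.0001, 0, 0, 0, 1, -0.002, 0, 0, 0, 0, 0, 1, -0.002, 0, 0.0001, 0, 0, 0, 1, -0.002, 0, 0, 0, 0, 0, 1]'

```text
clock: 12.65
eef_pos: [0.4933, -0.1291, 0.0597]
orientation: [[1.0, -0.001, 0.008], [-0.001, -1.0, -0.003], [0.008, 0.003, -1.0]]
wrist_force: [6.1, 0.3, 11.1]
grip_width: -0.0002
gripper_force: 5.1
```

Emit:
drive_tool --steps '[-0.002, 0, 0.0001, 0, 0, 0, 1, -0.002, 0, 0, 0, 0, 0, 1, -0.002, 0, 0.0001, 0, 0, 0, 1, -0.002, 0, 0, 0, 0, 0, 1]'

```text
clock: 13.15
eef_pos: [0.4853, -0.1292, 0.0595]
orientation: [[1.0, -0.001, 0.008], [-0.001, -1.0, -0.003], [0.008, 0.003, -1.0]]
wrist_force: [6.3, 0.2, 10.8]
grip_width: 0.0001
gripper_force: 5.1
```

```bash
python3 - <<'E'
from h import *
a=snap('scene');b=snap('side');w=snap('wrist')
f=lambda i,k:cv2.resize(i[:,:,::-1],None,fx=k,fy=k,interpolation=cv2.INTER_CUBIC)
A=f(a['img'][165:245,195:285],4.4);B=f(b['img'][140:250,200:310],3.6)[:352]
H=np.zeros((400,800,3),np.uint8);H[:352,:396]=A;H[:B.shape[0],400:400+B.shape[1]]=B
cv2.imwrite('pics/c3.png',H)
for s,n in((a,'a'),(b,'b')):
  for P in((.412,-.0965,.058),(.412,-.1605,.058),(.452,-.1,.055)): print(n,np.round(proj(s,P),1))
E
```

```text
a [227.4 179.5]
a [213.3 188.2]
a [233.8 186.5]
b [218.7 214.3]
b [231.1 226.2]
b [229.8 210.1]
```

View pics/c3.png

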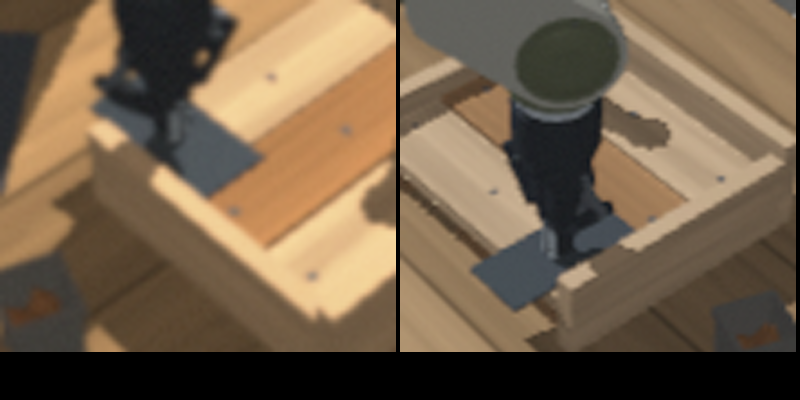

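Side view: the slate's near corners are at about (219,214) and (232,226). That puts its near end at x≈0.414, about 38 mm past the edge. I'll slide 3 mm more, then lift off and open.

Emit:
drive_tool --steps '[-0.0015, 0, 0, 0, 0, 0, 1, -0.0015, 0, 0, 0, 0, 0, 1, 0, 0, -0.0005, 0, 0, 0, 1, 0, 0, -0.0015, 0, 0, 0, 1, 0, 0, -0.01, 0, 0, 0, 1, 0, 0, -0.03, 0, 0, 0, 1, 0, 0, -0.04, 0, 0, 0, 1, -0.025, 0, -0.02, 0, 0, 0, -1, -0.027, 0, 0, 0, 0, 0, -1, 0, 0, 0, 0, 0, 0, -1, 0, 0, 0, 0, 0, 0, -1]'

```text
clock: 14.68
eef_pos: [0.4279, -0.1281, 0.1599]
orientation: [[1.0, -0.0, 0.0], [-0.0, -1.0, -0.0], [0.0, 0.0, -1.0]]
wrist_force: [0.5, 1.0, 0.3]
grip_width: 0.0724
gripper_force: 0.0
```

```bash
python3 - <<'E'
from h import *
a=snap('side');w=snap('wrist')
f=lambda i,k:cv2.resize(i[:,:,::-1],None,fx=k,fy=k,interpolation=cv2.INTER_CUBIC)
B=f(a['img'][140:250,200:310],3.4);W=w['img'][:,:,::-1]
H=np.zeros((384,800,3),np.uint8);H[:374,:374]=B;H[:,374:]=W[:,70:496]
cv2.imwrite('pics/c4.png',H)
for P in((.41,-.0965,.057),(.41,-.1605,.057),(.55,-.0965,.061),(.55,-.1605,.061)): print(np.round(proj(w,P),1),np.round(proj(a,P),1))
print(r.get_state()['eef_pos'],r.get_state()['grip_width'],w['tvec'],w['rvec'])
E
```

```text
[222.5 206.4] [218.2 214.8]
[290.3 206.5] [230.6 226.7]
[216.4  41. ] [253.6 195. ]
[297.4  41.1] [266.4 205.9]
[ 0.42803592 -0.12804483  0.15955372] 0.084553823565584 [-0.12749609  0.39456522  0.42911419] [-2.07326448  2.07041465  0.2937884 ]
```

View pics/c4.png

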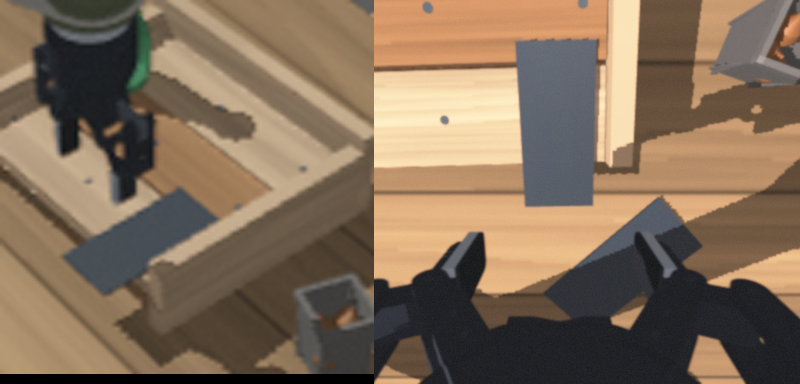

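Wrist view: the slate's near corners are at (222,206) and (289,206), within 1 px of prediction, so its near end is at x≈0.410, 42 mm past the edge, with a yaw of about +1.3°. The open fingers straddle it. Descending.

Emit:
drive_tool --steps '[0.0015, -0.0003, 0.03, 0, 0, -0.022, -1, 0, 0, 0.035, 0, 0, 0, -1, 0, 0, 0.03, 0, 0, 0, -1, 0, 0, 0.02, 0, 0, 0, -1, 0, 0, 0.012, 0, 0, 0, -1, 0, 0, 0.003, 0, 0, 0, -1, 0, 0, 0, 0, 0, 0, -1, 0, 0, 0, 0, 0, 0, -1]'

```text
clock: 15.78
eef_pos: [0.4295, -0.1279, 0.0302]
orientation: [[1.0, 0.022, 0.001], [0.022, -1.0, -0.001], [0.001, 0.001, -1.0]]
wrist_force: [-0.2, -0.6, 0.9]
grip_width: 0.0856
gripper_force: 0.0
```

Emit:
drive_tool --steps '[0, 0, 0, 0, 0, 0, -0.2, 0, 0, 0, 0, 0, 0, 0.0, 0, 0, 0, 0, 0, 0, 0.1, 0, 0, 0, 0, 0, 0, 0.1, 0, 0, 0, 0, 0, 0, 0.1]' --newtons 35

```text
clock: 16.4
eef_pos: [0.4293, -0.1279, 0.0298]
orientation: [[1.0, 0.022, 0.001], [0.022, -1.0, -0.0], [0.001, 0.0, -1.0]]
wrist_force: [0.1, 0.3, 5.5]
grip_width: 0.0627
gripper_force: 37.4
```

Emit:
drive_tool --steps '[0, 0, -0.0005, 0, 0, 0, 1, 0, 0, -0.0005, 0, 0, 0, 1, 0, 0, 0, 0, 0, 0, 1]' --newtons 50

```text
clock: 16.77
eef_pos: [0.429, -0.1277, 0.0304]
orientation: [[1.0, 0.022, -0.0], [0.022, -1.0, 0.0], [-0.0, -0.0, -1.0]]
wrist_force: [0.6, -0.2, 0.8]
grip_width: 0.0621
gripper_force: 54.3
```

Emit:
drive_tool --steps '[0, 0, -0.001, 0, 0, 0, 1, 0, 0, -0.002, 0, 0, 0, 1, 0, 0, -0.004, 0, 0, 0, 1, 0, 0, -0.008, 0, 0, 0, 1, 0, 0, -0.012, 0, 0, 0, 1, 0, 0, -0.015, 0, 0, 0, 1, 0, 0, -0.015, 0, 0, 0, 1, 0, 0, -0.015, 0, 0, 0, 1, 0, 0, -0.01, 0, 0, 0, 1, 0, 0, 0, 0, 0, 0, 1]'

```text
clock: 18.02
eef_pos: [0.4294, -0.1279, 0.1133]
orientation: [[1.0, 0.022, 0.001], [0.022, -1.0, -0.001], [0.001, 0.001, -1.0]]
wrist_force: [-0.4, 0.1, -0.6]
grip_width: 0.062
gripper_force: 54.5
```

```bash
python3 - <<'E'
from h import *
a=snap('side');w=snap('wrist')
f=lambda i,k:cv2.resize(i[:,:,::-1],None,fx=k,fy=k,interpolation=cv2.INTER_CUBIC)
B=f(a['img'][100:240,190:330],2.67);W=w['img'][:,:,::-1]
H=np.zeros((384,800,3),np.uint8);H[:374,:374]=B[:374,:374];H[:,374:]=W[:,70:496]
cv2.imwrite('pics/c5.png',H)
S=r.get_state();p=S['eef_pos'];R=np.array(S['orientation']);print(p,S['clock'],S['wrist_force'],S['grip_width'])
for P in((-.02,-.032,-.027),(-.02,.032,-.027),(.12,-.032,-.027),(.12,.032,-.027)):
    q=p+R@np.array(P);print(np.round(q,4),np.round(proj(w,q),1),np.round(proj(a,q),1))
E
```

```text
[ 0.4289066  -0.12764216  0.11235646] 18.125 [ 0.24942162  0.33907969 -1.08334034] 0.06186677731603175
[ 0.4082 -0.0961  0.1394] [191.9 298.3] [216.6 195.3]
[ 0.4096 -0.1601  0.1394] [320.9 298.6] [229.8 206.9]
[ 0.5482 -0.093   0.1393] [167.7 -36.2] [252.8 176.1]
[ 0.5496 -0.157   0.1393] [347.3 -36. ] [266.3 186.7]
```

View pics/c5.png

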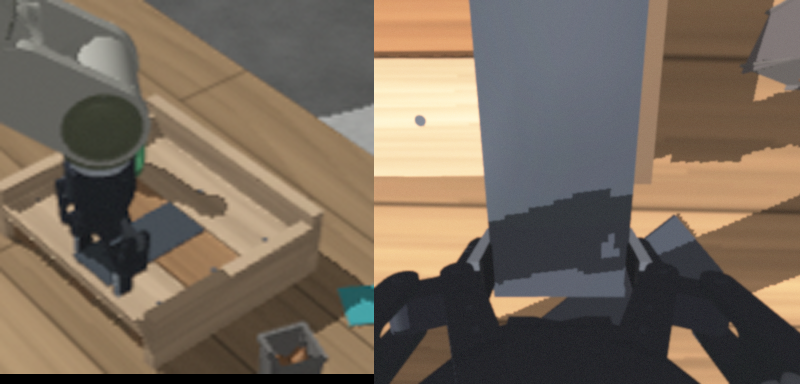

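Lifted and level in the grip: the near edge is at wrist row 297, columns 191–325, so the slate's centre is about 50 mm ahead of the TCP. Moving it over the pot.

Emit:
drive_tool --steps '[0.0115, 0.0278, 0, 0, 0, 0, 1, 0.0115, 0.0278, 0, 0, 0, 0, 1, 0.0115, 0.0278, 0, 0, 0, 0, 1, 0.0115, 0.0278, 0, 0, 0, 0, 1, 0.0115, 0.0278, 0, 0, 0, 0, 1, 0.0115, 0.0278, 0, 0, 0, 0, 1, 0, 0, 0, 0, 0, 0.085, 1, 0, 0, 0, 0, 0, 0.085, 1, 0, 0, 0, 0, 0, 0.085, 1, 0, 0, 0, 0, 0, 0.085, 1, 0, 0, 0.012, 0, 0, 0, 1, 0, 0, 0.01, 0, 0, 0, 1]'

```text
clock: 19.62
eef_pos: [0.5013, -0.2927, 0.089]
orientation: [[0.95, -0.311, -0.001], [-0.311, -0.95, 0.001], [-0.002, -0.001, -1.0]]
wrist_force: [0.3, -0.4, -1.4]
grip_width: 0.0622
gripper_force: 54.6
```

```bash
python3 - <<'E'
from h import *
a=snap('scene');b=snap('side')
f=lambda i,k:cv2.resize(i[:,:,::-1],None,fx=k,fy=k,interpolation=cv2.INTER_CUBIC)
A=f(a['img'][195:275,165:245],5);B=f(b['img'][195:275,255:335],5)
cv2.imwrite('pics/c6.png',np.hstack([A,B]))
S=r.get_state();p=np.array(S['eef_pos']);R=np.array(S['orientation']);print(p,np.round(R[:,0],3),S['clock'])
print(R.T@(np.array([.549,-.3088,.08])-p))
for P in((-.02,-.032,-.025),(-.02,.032,-.025),(.12,-.032,-.025),(.12,.032,-.025)):
    q=p+R@np.array(P)
    print(np.round((np.array(proj(a,q))-(165,195)+.5)*5,0),np.round((np.array(proj(b,q))-(255,195)+.5)*5+(400,0),0))
E
```

```text
[ 0.50100438 -0.29239454  0.08864654] [ 0.95  -0.312 -0.003] 19.725
[0.05074437 0.00062473 0.00849122]
[195.  49.] [491. 124.]
[98. 81.] [535. 201.]
[271. 212.] [710.  67.]
[168. 249.] [759. 140.]
```

View pics/c6.png

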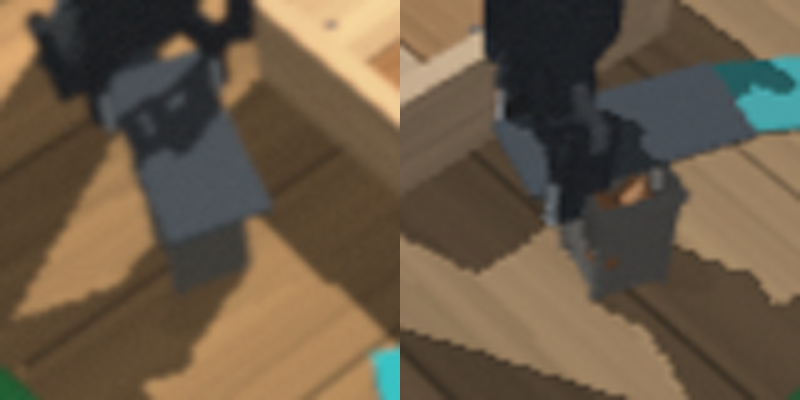

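Both views show the slate across the pot and within about 1 px of prediction, with the far end roughly 3 mm high. I'll descend, level it by 0.025 rad, then lower gently.

Emit:
drive_tool --steps '[0.001, 0, 0.01, 0, 0, 0, 1, 0, 0, 0.01, 0, 0, 0, 1, 0, 0, 0.006, 0, 0, 0, 1, 0, 0, 0, 0, -0.025, 0, 1, 0, 0, 0.002, 0, 0, 0, 1, 0, 0, 0, 0, 0, 0, 1]'

```text
clock: 20.48
eef_pos: [0.5027, -0.2933, 0.0626]
orientation: [[0.95, -0.313, -0.024], [-0.313, -0.95, 0.008], [-0.025, 0.0, -1.0]]
wrist_force: [-0.1, 1.2, -1.1]
grip_width: 0.0624
gripper_force: 54.6
```

Emit:
drive_tool --steps '[0, 0, 0.001, 0, 0, 0, 1, 0, 0, 0, 0, 0, 0, 1]'

```text
clock: 20.72
eef_pos: [0.5025, -0.2933, 0.0616]
orientation: [[0.949, -0.313, -0.024], [-0.313, -0.95, 0.008], [-0.025, 0.0, -1.0]]
wrist_force: [0.2, 0.4, -0.8]
grip_width: 0.0625
gripper_force: 54.6
```

Emit:
drive_tool --steps '[0, 0, 0.001, 0, 0, 0, 1, 0, 0, 0, 0, 0, 0, 1]'

```text
clock: 20.98
eef_pos: [0.5025, -0.2932, 0.0605]
orientation: [[0.95, -0.313, -0.024], [-0.313, -0.95, 0.008], [-0.025, -0.0, -1.0]]
wrist_force: [0.5, -0.1, -1.5]
grip_width: 0.0624
gripper_force: 54.6
```

Emit:
drive_tool --steps '[0, 0, 0.0008, 0, 0, 0, 1, 0, 0, 0, 0, 0, 0, 1]'

```text
clock: 21.22
eef_pos: [0.5025, -0.2932, 0.0597]
orientation: [[0.949, -0.313, -0.024], [-0.313, -0.95, 0.008], [-0.025, -0.0, -1.0]]
wrist_force: [0.3, -0.7, -0.0]
grip_width: 0.0623
gripper_force: 54.6
```

Emit:
drive_tool --steps '[0, 0, 0.0008, 0, 0, 0, 1, 0, 0, 0, 0, 0, 0, 1]'

```text
clock: 21.48
eef_pos: [0.5025, -0.2933, 0.059]
orientation: [[0.949, -0.313, -0.024], [-0.313, -0.95, 0.008], [-0.025, 0.0, -1.0]]
wrist_force: [0.3, 0.2, -0.4]
grip_width: 0.062
gripper_force: 54.6
```

Emit:
drive_tool --steps '[0, 0, 0.0007, 0, 0, 0, 1, 0, 0, 0, 0, 0, 0, 1]'

```text
clock: 21.72
eef_pos: [0.5025, -0.2932, 0.0582]
orientation: [[0.949, -0.313, -0.024], [-0.313, -0.95, 0.008], [-0.025, -0.0, -1.0]]
wrist_force: [0.1, 0.3, -0.9]
grip_width: 0.0622
gripper_force: 54.6
```

Emit:
drive_tool --steps '[0, 0, 0.0006, 0, 0, 0, 1, 0, 0, 0, 0, 0, 0, 1]'

```text
clock: 21.98
eef_pos: [0.5025, -0.2932, 0.0577]
orientation: [[0.95, -0.313, -0.024], [-0.313, -0.95, 0.008], [-0.025, -0.0, -1.0]]
wrist_force: [-0.2, 0.4, -0.8]
grip_width: 0.0621
gripper_force: 54.6
```

Emit:
drive_tool --steps '[0, 0, 0.0006, 0, 0, 0, 1, 0, 0, 0, 0, 0, 0, 1]'

```text
clock: 22.22
eef_pos: [0.5024, -0.2932, 0.057]
orientation: [[0.95, -0.313, -0.024], [-0.313, -0.95, 0.008], [-0.025, -0.0, -1.0]]
wrist_force: [-0.0, -0.2, -0.1]
grip_width: 0.0623
gripper_force: 54.6
```

Emit:
drive_tool --steps '[0, 0, 0.0006, 0, 0, 0, 1, 0, 0, 0, 0, 0, 0, 1]'

```text
clock: 22.48
eef_pos: [0.5024, -0.2932, 0.0564]
orientation: [[0.95, -0.313, -0.024], [-0.313, -0.95, 0.008], [-0.025, -0.0, -1.0]]
wrist_force: [-0.4, 0.3, -0.6]
grip_width: 0.0624
gripper_force: 54.6
```

Emit:
drive_tool --steps '[0, 0, 0.0006, 0, 0, 0, 1, 0, 0, 0, 0, 0, 0, 1]'

```text
clock: 22.72
eef_pos: [0.5025, -0.2932, 0.0559]
orientation: [[0.95, -0.313, -0.024], [-0.313, -0.95, 0.008], [-0.025, -0.0, -1.0]]
wrist_force: [-0.4, 0.6, -0.2]
grip_width: 0.0622
gripper_force: 54.6
```

Emit:
drive_tool --steps '[0, 0, 0.0006, 0, 0, 0, 1, 0, 0, 0, 0, 0, 0, 1]'

```text
clock: 22.98
eef_pos: [0.5025, -0.2933, 0.0555]
orientation: [[0.95, -0.313, -0.024], [-0.313, -0.95, 0.008], [-0.025, 0.0, -1.0]]
wrist_force: [-1.1, 0.4, 2.5]
grip_width: 0.0623
gripper_force: 54.7
```

Emit:
drive_tool --steps '[0, 0, 0.0005, 0, 0, 0, 1, 0, 0, 0, 0, 0, 0, 1]'

```text
clock: 23.22
eef_pos: [0.5025, -0.2933, 0.0551]
orientation: [[0.95, -0.313, -0.024], [-0.313, -0.95, 0.008], [-0.025, 0.0, -1.0]]
wrist_force: [-2.4, 1.1, 5.0]
grip_width: 0.0623
gripper_force: 54.9
```

Emit:
drive_tool --steps '[0, 0, 0.0005, 0, 0, 0, 1, 0, 0, 0, 0, 0, 0, 1]'

```text
clock: 23.48
eef_pos: [0.5025, -0.2933, 0.0549]
orientation: [[0.95, -0.313, -0.023], [-0.313, -0.95, 0.008], [-0.025, 0.0, -1.0]]
wrist_force: [-3.9, 1.8, 7.2]
grip_width: 0.0623
gripper_force: 55.1
```

Contact at about TCP z 0.0556, so the forces stay light. I'll ease off and release.

Emit:
drive_tool --steps '[0, 0, -0.0005, 0, 0, 0, 1, 0, 0, -0.0004, 0, 0, 0, 1, 0, 0, 0, 0, 0, 0, 1]' --newtons 20

```text
clock: 23.85
eef_pos: [0.5025, -0.2932, 0.0552]
orientation: [[0.95, -0.313, -0.024], [-0.313, -0.95, 0.008], [-0.025, 0.0, -1.0]]
wrist_force: [-0.8, 1.7, 3.6]
grip_width: 0.0623
gripper_force: 54.8
```

Emit:
drive_tool --steps '[0, 0, 0, 0, 0, 0, -0.48, 0, 0, 0, 0, 0, 0, -0.55, 0, 0, 0, 0, 0, 0, -0.65, 0, 0, 0, 0, 0, 0, -1, 0, 0, 0, 0, 0, 0, -1, 0, 0, 0, 0, 0, 0, -1]'

```text
clock: 24.6
eef_pos: [0.5024, -0.2932, 0.0552]
orientation: [[0.95, -0.313, -0.024], [-0.313, -0.95, 0.008], [-0.025, -0.0, -1.0]]
wrist_force: [-0.2, -0.8, -1.1]
grip_width: 0.0853
gripper_force: 0.0
```

Emit:
drive_tool --steps '[0, 0, -0.005, 0, 0, 0, -1, 0, 0, -0.01, 0, 0, 0, -1, 0, 0, -0.03, 0, 0, 0, -1, 0, 0, -0.04, 0, 0, 0, -1, 0, 0, -0.04, 0, 0, 0, -1, 0, 0, -0.04, 0, 0, 0, -1, -0.03, -0.02, -0.02, 0, 0.025, 0, -1, -0.04, -0.03, 0, 0, 0, 0, -1, -0.04, -0.03, 0, 0, 0, 0, -1, 0, 0, 0, 0, 0, 0, -1]'

```text
clock: 25.85
eef_pos: [0.4262, -0.1822, 0.2421]
orientation: [[0.95, -0.311, 0.001], [-0.311, -0.95, -0.001], [0.001, 0.0, -1.0]]
wrist_force: [-0.4, 0.1, 0.7]
grip_width: 0.0853
gripper_force: 0.0
```

```bash
python3 - <<'E'
from h import *
print(r.get_state()['eef_pos'])
c0=np.array([.5503,-.3088]);X=np.array([.95,-.313]);Y=np.array([.313,.95])
for n in('wrist','side','scene'):
    s=snap(n);im=s['img'].astype(int);g=cv2.GaussianBlur(s['img'],(3,3),0).astype(int)
    u,v=proj(s,(*c0,.083));iu,iv=int(u),int(v)
    # mask: close to the slate's bluish grey colour, connected to its centre
    m=((g[:,:,2]>=g[:,:,0]+2)&(g.max(2)<150)).astype(np.uint8)
    k,l,st,_=cv2.connectedComponentsWithStats(m)
    L=l[iv,iu]; print(n,round(u),round(v),im[iv,iu],'lab',L,st[L])
    if L:
        c=max(cv2.findContours((l==L).astype(np.uint8),cv2.RETR_EXTERNAL,cv2.CHAIN_APPROX_NONE)[0],key=cv2.contourArea)
        P=np.array([onz(s,*q[0],.083)[:2] for q in c])*1000
        rc=cv2.minAreaRect(P.astype(np.float32));print(np.round(rc[0],1),np.round(rc[1],1),round(rc[2],1))
    # pot foot/slate relation: expected corners
    print([np.round(proj(s,(*(c0+a*X+b*Y),.083))).tolist() for a in(-.07,.07) for b in(-.032,.032)])
E
```

```text
[ 0.42620978 -0.18221814  0.24208341]
wrist 341 15 [ 98 104 115] lab 1 [ 305    0   70   89 5636]
[ 525.3 -299.3] [64.4 78.9] 71.9
[[366.0, 92.0], [304.0, 92.0], [383.0, -74.0], [312.0, -74.0]]
side 299 228 [69 77 83] lab 10 [274 204  89  37 973]
[ 621.  -316.7] [ 91.6 280.1] 75.0
[[281.0, 242.0], [273.0, 227.0], [326.0, 230.0], [316.0, 215.0]]
scene 202 230 [80 86 92] lab 17 [189 214  29  37 635]
[ 555.5 -309.6] [ 58.9 135.5] 71.3
[[186.0, 217.0], [205.0, 211.0], [199.0, 251.0], [220.0, 243.0]]
```

```bash
python3 - <<'E'
from h import *
c0=np.array([.5503,-.3088]);X=np.array([.95,-.313]);Y=np.array([.313,.95])
for n in('wrist','side','scene'):
    s=snap(n);im=s['img'].astype(np.float32)
    def prof(D,E,rng,offs):
        out=[]
        for o in offs:
            t=np.arange(*rng,.001);uv=np.array([proj(s,(*(c0+a*D+o*E),.083)) for a in t],np.float32)
            q=cv2.remap(im,uv[:,0][None],uv[:,1][None],cv2.INTER_LINEAR)[0]
            d=np.linalg.norm(q[3:]-q[:-3],axis=1);i=d.argmax();w=slice(max(0,i-3),i+4);out.append((round(1000*float((t[:-3][w]+.0015)@d[w]/d[w].sum()),1),int(d[i])))
        return out
    print(n,'near',prof(X,Y,(-.09,-.05),(-.015,0,.015)))
    if n!='wrist':print(' far',prof(X,Y,(.05,.09),(-.015,0,.015)))
    print(' Y-',prof(Y,X,(-.045,-.02),(-.05,-.035,.035,.05)))
    print(' Y+',prof(Y,X,(.02,.045),(-.05,-.035,.035,.05)))
E
```

```text
wrist near [(-68.1, 101), (-68.2, 110), (-68.3, 105)]
 Y- [(-30.9, 153), (-31.1, 144), (nan, 0), (nan, 0)]
 Y+ [(41.7, 106), (34.9, 49), (nan, 0), (nan, 0)]
side near [(-70.9, 21), (-69.7, 20), (-69.6, 22)]
 far [(74.3, 33), (72.9, 35), (73.3, 51)]
 Y- [(-33.6, 35), (-23.6, 26), (-34.6, 55), (-35.2, 40)]
 Y+ [(32.6, 16), (32.4, 18), (33.3, 14), (32.8, 19)]
scene near [(-81.6, 26), (-67.6, 37), (-68.5, 27)]
 far [(70.6, 18), (86.3, 29), (75.5, 42)]
 Y- [(-31.3, 53), (-30.7, 55), (-33.8, 45), (-31.7, 20)]
 Y+ [(31.6, 40), (39.2, 23), (34.3, 26), (32.8, 18)]<stdin>:10: RuntimeWarning: invalid value encountered in scalar divide
```

The slate sits square on the pot (yaw within 1°) and about 2 mm off centre. The gripper is clear, so I'm handing in.

```bash
python3 -c "
from h import *
print(ticket.close_job())"
```

```text
the job is handed in; nothing more can be done
None
```

The job is handed in, with no verdict shown: the slate was slid about 42 mm past the shelf edge under roughly 10 N, picked up there, and laid square on the pot about 2 mm off centre, in about 26 s of the allowed 72 s.

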